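# Draw the top drying tray with the tray puller

## Task

The top tray of the drying cabinet is still warm, so keep your fingers off it: take the tray puller from the blue mat, drop its ball end into the finger hole of the top tray's tab and draw the tray out until it comes up firm against its hidden stop, with about a kilogram of pull and never more than two. Then unhook the puller, leaving the tray standing out, and lay the puller down flat on the blue mat. Leave the other trays shut, the bottles in the tray standing, and the wrench and the things on the cabinet where they are.

Things in the scene. Friction and masses are not known exactly. Their poses are not given: they have to be found in the camera images.
- puller: tray puller, 0.12 kg: black handle 100 x 20 x 26 mm (its x, y, z), a cranked 7 mm steel rod from its +x end, level at 22.5 mm above the underside, turning straight down at x = 130 mm into a leg with a 10 mm ball end. Ball bottom level with the handle's underside; 9 mm of bare leg between ball and rod. Origin: centre of the handle's underside; x towards the ball, z up. Starts flat on the mat
- puller_grip (a point): point in the puller's handle, 25 mm ahead of the handle's middle and 18 mm above its underside; a good place to grip across the 20 mm width
- puller_tip (a point): centre of the puller's 10 mm ball, 130 mm ahead of the puller's origin and 5 mm above its underside
- cabinet: white drying cabinet 260 deep, 400 wide, 194 mm high, with three metal trays one above the other and a control column on the right seen from the robot. Origin: on the bench, at the front face, under the middle of the trays; x points into the cabinet, z up; trays slide out along its -x. The housing spans y = -250 to +150 mm
- tray_top_hole (a point): centre of the 17 mm finger hole in the top tray's tab, at the tab's upper face, 184 mm above the bench; axes as the cabinet's, moves with the tray. The tab, level, 3.5 mm thick, 60 mm wide, is the top edge of the tray's upright metal fascia (258 wide, 48 mm high) folded out 44 mm to the front; the hole's centre is 22 mm before the fascia. Open air above and under the tab
- tray_top (a joint): how far the top tray is drawn out (m), 0 = home; starts 0 to 12 mm out. It slides with about 3 N. A rubber-faced stop hidden inside ends its travel somewhere between 80 and 110 mm out, differently each time: it can only be felt, as the pull climbs by 5 to 10 N per mm of tray travel
- tray_mid (a joint): how far the middle tray is drawn out (m), shut at 0; its tab is like the top one, 52 mm lower
- tray_low (a joint): how far the bottom tray is drawn out (m), shut at 0
- sample0: squat lidded glass weighing bottle, 46 mm wide, 34 mm high, standing loose in the top tray; origin centre of its underside
- sample1: the second such bottle in the top tray
- sample2: the third such bottle in the top tray
- mat: fixed blue mat 300 x 200 x 4 mm on the bench, left or right of the middle; origin centre of its underside, top 4 mm up, x its long side
- wrench: steel wrench 160 mm long lying on the mat beside the puller, along the mat's x; bystander
- rack: fixed green test-tube rack 80 x 200 mm, tubes up to 106 mm high, across the bench from the mat; bystander
- jar: glass jar 56 mm wide, 60 mm high, on top of the cabinet; bystander
- timer: black timer 50 x 70 x 18 mm on top of the cabinet; bystander
There are look-alikes about, which are no part of the job. What is shaped like the puller but red is not meant.

How it is judged:
By the outcome, as a careful person would: the job done as asked, in the order asked, and still so for the second after the job is handed in, with the robot touching nothing.
It also fails if it takes over 72 s, if anything falls off the work surface, if the arm or the gripper's body presses on something with over 40 N, if the wrist force passes 120 N, or if a joint passes its speed limit or range.

## Robot

A 6-joint arm with a two-finger parallel gripper is mounted at the origin on the work surface. World frame = base frame: x ahead of the robot, y to its left, z up, the work surface at z = 0. Lengths are in m, angles in rad, forces in N, time in s.
With the tool pointing down it reaches from about 0.25 to 0.775 m from the base axis. Payload 4 kg.
Tool frame: the origin (TCP) lies at the very end of the fingers, on their centre line; the grasp point (between the pads) lies 19 mm behind it (robot.pinch_z is the distance from the TCP to the grasp point, in m); z points along the fingers, y is the line along which they close (so a half turn about z gives the same grasp; the last joint's range is limited). The gripper opens to 94 mm and grips with 3 to 60 N. Pads are 16 mm wide; open, the fingers measure 119 mm over their backs; the gripper's body (75 mm by 177 mm) begins 78 mm behind the grasp point.
Start: joints at [1.122, 0.087, 1.371, -0, 1.684, -0.103], TCP at [0.186, 0.517, 0.206] pointing down, gripper open.
Joint ranges: [-3.1, 3.1], [-0.76, 2.03], [0.27, 2.55], [-1.08, 4.22], [0.17, 2.65], [-2.57, 2.57]. Speed limits (rad/s): [2.79, 2.79, 3.14, 3.14, 3.14, 3.14].

## Interface

Orientations are given as [roll, pitch, yaw] about the fixed x, y, z axes, in that order (R = Rz(yaw) Ry(pitch) Rx(roll)).
In Python, from bench import robot gives the robot as it stands.
- The arm moves only by the tool arm_command, never from a script. Its argument "targets" is one flat list of numbers, 7 for each row, row after row: the turn, a rotation vector about the tool's x, y, z in degrees, then the shift along the tool's x, y, z in mm, then the closure, from -1 (fully open) to 1 (shut). In form: [ax, ay, az, x, y, z, hand, ax, ay, az, x, y, z, hand, ...]. A call has 1 to 20 rows; each row is the pose to reach, as a shift and turn from the pose commanded when the call began, along the tool's axes at that moment; what a row does not reach only later rows make up. A row lasts 1/10 s, in which the tool goes at most 50 mm and 8.59 degrees, less where a joint would pass 70% of its speed; a pose out of reach is approached as far as the arm can. A call with a gripper value outside its range is refused whole. The fingers move at their own pace and stop on an object; the grip force is fixed at half the most. Time passes only in rows, so rows that repeat a pose let the fingers close. It gives the time, the measured TCP pose, the force, the opening and the grip force at its end, in the units of the state.
- robot.get_obs(): the state, without advancing time (a new reading comes with each control period).
- robot.snapshot(name): name is "scene" or "top" or "wrist"; returns a dict with "color" (400x640x3 uint8, red, green, blue), "range_z" (400x640 float32, m along the optical axis (not along the pixel's ray), 0 where there is no reading), "fx", "fy", "cx", "cy" (pixels), "T" (4x4, takes a point from camera to world coordinates); the wrist camera has in their place "T_tool_cam" (4x4, takes a point from camera to tool coordinates, whose origin is the TCP and whose axes are the flange's). Camera axes: x right, y down, z forward; pixel columns grow to the right and rows downward; lengths in m; the calibration is good to about 2 mm. A picture is of the moment at which its call begins: read the wrist's pose just before it.
- robot.close_job(): hands the job in; it is judged then, once.
The state is a dict: "time": time; "joint_positions": joint angles; "qvel": joint speeds; "joint_torque": joint torques, N m; "tool_pos": TCP position; "ee_rot": TCP orientation; "wrist_force": force on the tool from outside, world axes, zero at the start; "wrist_torque": the same for the moment, N m; "width": finger opening in m; "finger_force": force on a finger pad.
Only numpy, scipy, OpenCV 4.12 (cv2) and the standard library are available. Lean on these libraries where they do the work, as an engineer would, in place of code of your own. Each camera call takes 0.05 s, during which the arm holds its last target. There are 200 camera calls.

## Working session

There is one attempt and no reset: what is moved stays moved. The work goes in short steps, Python scripts to look and compute and a tool call to move; the robot and the scene stay as the last step left them, time stands still between calls to the robot, and variables do not carry over. Pictures are saved under pics/ and viewed, at most 10 in all, crops included, and the job is handed in when it is done.

Besides the shell and the picture viewer there is one more tool, called after "Emit:" as a command line: name --argument value ..., lists and objects as JSON in quotes. arm_command: Moves the arm, as the interface text tells. Its arguments: {"type":"object","properties":{"targets":{"type":"array"}},"required":["targets"]}

```bash
mkdir -p pics; ls; cat > h.py <<'E'
import numpy as np, cv2
from bench import robot
def snap(n,f=None):
    s=robot.snapshot(n)
    if f: cv2.imwrite('pics/'+f,s['color'][:,:,::-1])
    return s
def pts(s,T=None):
    T=s['T'] if T is None else T
    z=s['range_z'];v,u=np.mgrid[:400,:640]
    P=np.stack([(u-s['cx'])/s['fx']*z,(v-s['cy'])/s['fy']*z,z,np.ones_like(z)],-1)
    return (P@T.T)[...,:3]
E
python3 - <<'E'
from h import *
o=robot.get_obs();print({k:np.round(v,3) for k,v in o.items()})
for n in('scene','top'):
    s=snap(n,n+'0.png');np.savez(n+'0.npz',**s);print(n,s['fx'],s['T'].round(3).tolist())
E
```

```text
pics
{'time': np.float64(0.0), 'joint_positions': array([ 1.122,  0.088,  1.372,  0.   ,  1.684, -0.103]), 'qvel': array([ 0.001, -0.002,  0.001, -0.   ,  0.   , -0.   ]), 'joint_torque': array([-1.0000e-03, -3.4019e+01, -3.0242e+01,  7.2000e-02,  3.3000e-02,
       -0.0000e+00]), 'tool_pos': array([0.186, 0.517, 0.204]), 'ee_rot': array([-3.139, -0.   ,  2.796]), 'wrist_force': array([-0.239,  0.422, -0.489]), 'wrist_torque': array([ 0.019, -0.002, -0.024]), 'finger_force': np.float64(0.0), 'width': np.float64(0.094)}
scene 424.3515519032402 [[0.547, 0.712, -0.44, 1.025], [0.837, -0.465, 0.288, -0.335], [0.0, -0.526, -0.85, 1.151], [0.0, 0.0, 0.0, 1.0]]
top 378.22726020754027 [[0.029, -0.986, 0.164, 0.314], [-1.0, -0.03, -0.003, -0.007], [0.008, -0.164, -0.986, 1.179], [0.0, 0.0, 0.0, 1.0]]
```

View pics/scene0.png

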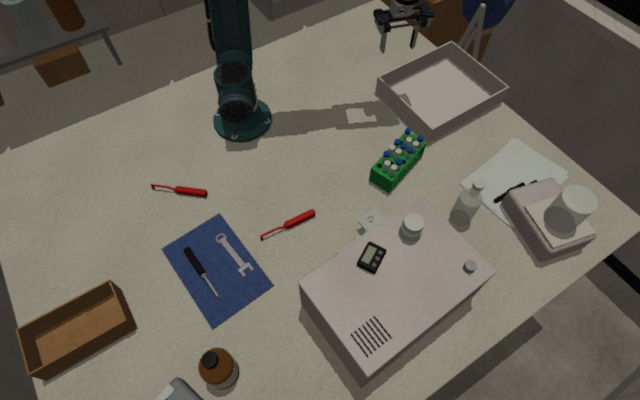

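View pics/top0.png

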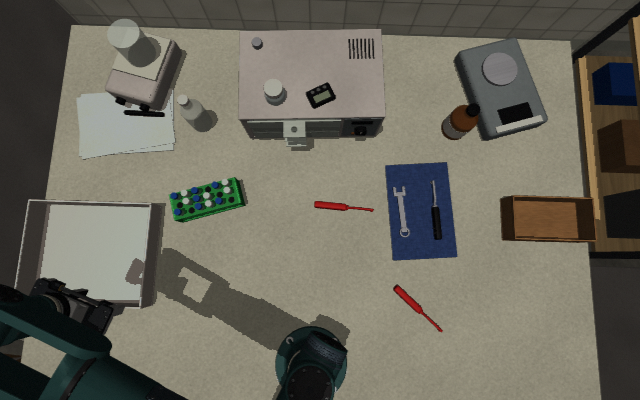

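The scene view shows the black puller on the blue mat with its handle at (195,262) and ball at (219,297), and the wrench at (235,255). In the top view the handle is at (436,223), the tip at (433,182), the wrench at (402,210) and the top tray's tab hole at (294,129).

Possible mix-ups for the puller, in top-view pixels: red pullers at (335,206) and (410,300), and the wrench at (402,210). I choose the black one on the mat at (436,223).

```bash
python3 - <<'E'
from h import *
out=[]
for n,box in(('top',(380,155,465,265)),('scene',(160,210,275,330))):
    s=dict(np.load(n+'0.npz'));c=s['color'].astype(int);P=pts(s)
    hsv=cv2.cvtColor(s['color'],cv2.COLOR_RGB2HSV)
    m=np.zeros((400,640),bool);m[box[1]:box[3],box[0]:box[2]]=1
    dark=m&(hsv[...,2]<45)
    k,l,st,ce=cv2.connectedComponentsWithStats(dark.astype(np.uint8))
    i=1+st[1:,4].argmax();q=P[l==i];r=cv2.minAreaRect(q[:,:2].astype(np.float32))
    print(n,st[i],q.mean(0).round(4),np.median(q[:,2]),r)
    mat=m&(hsv[...,0]>100)&(hsv[...,0]<130)&(hsv[...,1]>90);print('mat',cv2.minAreaRect(P[mat][:,:2].astype(np.float32)),np.median(P[mat][:,2]))
    x0,y0,x1,y1=box;out.append(cv2.resize(s['color'][y0:y1,x0:x1],None,fx=4,fy=4,interpolation=2)[:440,:400])
    if n=='top':
        cab=(P[...,2]>.185)&(P[...,2]<.205)&(abs(P[...,1])<.5)&(P[...,0]>.3); print('roof',cv2.minAreaRect(P[cab][:,:2].astype(np.float32)),np.median(P[cab][:,2]))
        for u,v in((286,122),(294,129),(304,122),(294,123),(294,136),(433,182),(433,190),(436,212),(436,236)):print((u,v),P[v,u].round(4))
        out.append(cv2.resize(s['color'][105:160,235:390],None,fx=5,fy=5,interpolation=2))
a=cv2.hconcat([cv2.resize(out[0],(340,320)),cv2.resize(out[2],(400,320))]);b=out[1]
w=max(a.shape[1],b.shape[1]);f=lambda i:cv2.copyMakeBorder(i,0,0,0,w-i.shape[1],0)
cv2.imwrite('pics/crop.png',cv2.vconcat([f(a),f(b)])[:,:800,::-1])
E
```

```text
top [431 207  11  33 271] [ 0.4192 -0.3677  0.0309] 0.0288067121386415 ((0.3935514986515045, -0.1953400820493698), (0.10005723685026169, 0.39532670378685), 8.652229309082031)
mat ((0.4511472284793854, -0.2115812748670578), (0.29853692650794983, 0.4300709068775177), 4.884681224822998) 0.004502386883767029
roof ((0.7839300632476807, 0.10699820518493652), (0.3158107101917267, 0.5750221014022827), 3.116346597671509) 0.19464737684553018
(286, 122) [0.6713 0.0879 0.1826]
(294, 129) [0.6692 0.0688 0.1315]
(304, 122) [0.6727 0.0384 0.1829]
(294, 123) [0.6688 0.0657 0.1834]
(294, 136) [0.6309 0.0641 0.1857]
(433, 182) [ 0.5454 -0.3604  0.0324]
(433, 190) [ 0.5206 -0.3604  0.0307]
(436, 212) [ 0.4526 -0.3684  0.0299]
(436, 236) [ 0.3799 -0.3688  0.0236]
scene [184 247  22  30 214] [ 0.4238 -0.3742  0.027 ] 0.0280807416344665 ((0.4163803458213806, -0.37516239285469055), (0.11017165333032608, 0.019921287894248962), 4.501345634460449)
mat ((0.6669186949729919, -0.3114428222179413), (0.7085229754447937, 0.19597776234149933), 4.9479169845581055) 0.002847385679408121
```

View pics/crop.png

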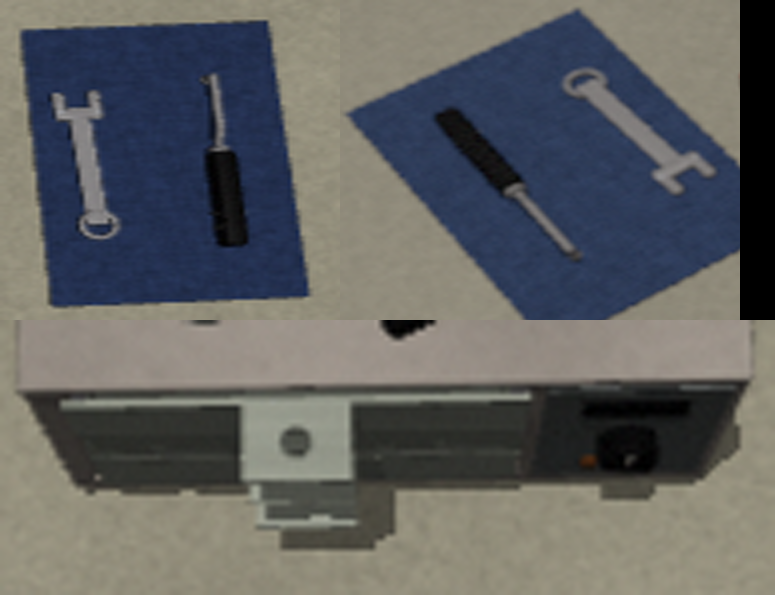

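The crop confirms the pick: a black handle with a cranked steel rod, alone on the mat beside the wrench. The ball is at about (210,78) in the crop, and the tab hole at (295,441) is about (294,129) in the full top image. I'll move above the puller and measure again from close by.

```bash
cat >> h.py <<'E'
from scipy.spatial.transform import Rotation as Ro
def tool():
    o=robot.get_obs();T=np.eye(4);T[:3,:3]=Ro.from_euler('xyz',o['ee_rot']).as_matrix();T[:3,3]=o['tool_pos'];return T
def move(p,yaw):
    "row from the present pose to TCP p, pointing down, yaw deg"
    T=tool();R=T[:3,:3];g=Ro.from_euler('xyz',[np.pi,0,np.radians(yaw)]).as_matrix()
    print('move to',np.round(p,4),round(yaw,2),'row',np.degrees(Ro.from_matrix(R.T@g).as_rotvec()).round(2),(R.T@(np.array(p)-T[:3,3])*1000).round(1))
def ray(s,u,v,z,T=None):
    T=s['T'] if T is None else T
    d=T[:3,:3]@[(u-s['cx'])/s['fx'],(v-s['cy'])/s['fy'],1];return T[:3,3]+d*(z-T[2,3])/d[2]
E
python3 - <<'E'
from h import *
s=dict(np.load('top0.npz'))
print('hole',ray(s,294,129.2,.184), 'tip',ray(s,432.5,181.5,.02))
for a,b in(((240,121),(383,121)),):print(ray(s,*a,.194),ray(s,*b,.194))
move([.43,-.365,.25],5)
E
```

```text
hole [0.65082306 0.06497393 0.184     ] tip [ 0.54945061 -0.36264726  0.02      ]
[0.66607964 0.21191675 0.194     ] [ 0.67833571 -0.17742147  0.194     ]
move to [ 0.43  -0.365  0.25 ] 5 row [-5.0000e-02  1.5000e-01  1.5519e+02] [-528.3 -747.2  -44.2]
```

Emit:
arm_command --targets '[0, 0, 8, -15, -25, -40, -1, 0, 0, 155.2, -528, -747, -44, -1, 0, 0, 155.2, -528, -747, -44, -1, 0, 0, 155.2, -528, -747, -44, -1, 0, 0, 155.2, -528, -747, -44, -1, 0, 0, 155.2, -528, -747, -44, -1, 0, 0, 155.2, -528, -747, -44, -1, 0, 0, 155.2, -528, -747, -44, -1, 0, 0, 155.2, -528, -747, -44, -1, 0, 0, 155.2, -528, -747, -44, -1, 0, 0, 155.2, -528, -747, -44, -1, 0, 0, 155.2, -528, -747, -44, -1, 0, 0, 155.2, -528, -747, -44, -1, 0, 0, 155.2, -528, -747, -44, -1, 0, 0, 155.2, -528, -747, -44, -1, 0, 0, 155.2, -528, -747, -44, -1, 0, 0, 155.2, -528, -747, -44, -1, 0, 0, 155.2, -528, -747, -44, -1, 0, 0, 155.2, -528, -747, -44, -1, 0, 0, 155.2, -528, -747, -44, -1]'

```text
time: 2.1
tool_pos: [0.4297, -0.3679, 0.2463]
ee_rot: [-3.139, 0.003, 0.083]
wrist_force: [-0.1, 0.6, -0.3]
width: 0.0941
finger_force: 0.0
```

```bash
python3 - <<'E'
from h import *
T=tool();s=snap('wrist','w1.png');np.savez('w1.npz',Tw=T@s['T_tool_cam'],**s);print(s['fx'],s['T_tool_cam'].round(3).tolist())
E
```

```text
358.9848479623954 [[-0.0, -0.974, -0.228, 0.066], [1.0, -0.0, 0.0, -0.001], [-0.001, -0.228, 0.974, -0.179], [0.0, 0.0, 0.0, 1.0]]
```

View pics/w1.png

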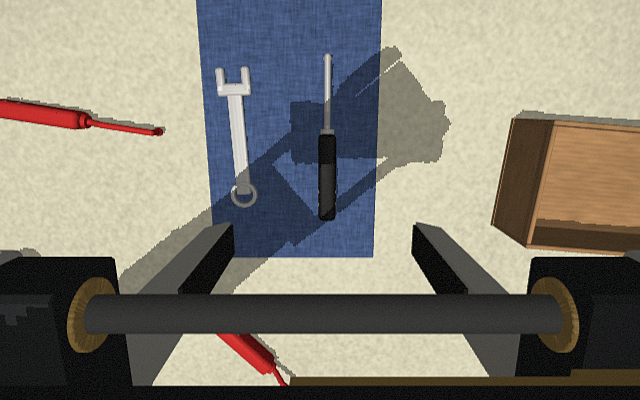

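The wrist view shows the handle's top face spanning (327,132) to (327,218), the tip at (328,56), and the wrench at (237,135), clear of the finger.

```bash
python3 - <<'E'
from h import *
s=dict(np.load('w1.npz'));T=s['Tw'];P=pts(s,T);hsv=cv2.cvtColor(s['color'],cv2.COLOR_RGB2HSV)
m=np.zeros((400,640),np.uint8);m[120:225,300:350]=1
m&=(hsv[...,2]<60)&(P[...,2]>.024)&(hsv[...,1]<120)
q=P[m>0];print('handle top',m.sum(),np.median(q[:,2]),cv2.minAreaRect(q[:,:2].astype(np.float32)))
r=np.zeros((400,640),np.uint8);r[45:130,315:340]=1
r&=(hsv[...,1]<60)&(P[...,2]>.015);q=P[r>0];print('rod',q[:,2].mean(),np.percentile(q[:,0],[1,99]));c=np.polyfit(q[:,0],q[:,1],1);print(np.degrees(np.arctan(c[0])),np.polyval(c,[.42,.44,.55]))
c=ray(s,327.3,133,.030,T),ray(s,327,219,.004,T),ray(s,328,54,.03,T);print(c)
E
```

```text
handle top 1378 0.029619861859982416 ((0.43479570746421814, -0.370974063873291), (0.12315725535154343, 0.019711598753929138), 4.593725681304932)
rod 0.03175992294763929 [0.47544794 0.55207825]
4.419103530545828 [-0.37158614 -0.37004051 -0.36153958]
(array([ 0.47164105, -0.36840644,  0.03      ]), array([ 0.3662596 , -0.37735273,  0.004     ]), array([ 0.55220269, -0.3622254 ,  0.03      ]))
```

```bash
python3 -c "
from h import *
move([.4455,-.370,.08],4.6);move([.4455,-.370,.0075],4.6)"
```

```text
move to [ 0.4455 -0.37    0.08  ] 4.6 row [-0.2   0.15  0.26] [ 15.9   6.3 167.1]
move to [ 0.4455 -0.37    0.0075] 4.6 row [-0.2   0.15  0.26] [ 16.1   6.6 239.6]
```

Emit:
arm_command --targets '[0, 0, 0.3, 16, 6, 50, -1, 0, 0, 0.3, 16, 6, 100, -1, 0, 0, 0.3, 16, 6, 140, -1, 0, 0, 0.3, 16, 6, 180, -1, 0, 0, 0.3, 16, 6, 205, -1, 0, 0, 0.3, 16, 6, 225, -1, 0, 0, 0.3, 16, 6, 234, -1, 0, 0, 0.3, 16, 6, 239, -1, 0, 0, 0.3, 16, 6, 239, -1]'

```text
time: 3.05
tool_pos: [0.4467, -0.3684, 0.011]
ee_rot: [3.141, -0.0, 0.083]
wrist_force: [0.0, -0.8, 0.3]
width: 0.0936
finger_force: 0.0
```

Emit:
arm_command --targets '[0, 0, 0, 0, 0, 0, 1, 0, 0, 0, 0, 0, 0, 1, 0, 0, 0, 0, 0, 0, 1, 0, 0, 0, 0, 0, 0, 1, 0, 0, 0, 0, 0, 0, 1, 0, 0, 0, 0, 0, 0, 1, 0, 0, 0, 0, 0, 0, 1, 0, 0, 0, 0, 0, 0, 1, 0, 0, 0, 0, 0, 0, 1, 0, 0, 0, 0, 0, 0, 1]'

```text
time: 4.05
tool_pos: [0.4465, -0.369, 0.0104]
ee_rot: [3.141, -0.0, 0.082]
wrist_force: [0.5, -0.1, 0.5]
width: 0.0196
finger_force: 30.0
```

Grip is a little high on the handle, so I'll reseat it lower.

Emit:
arm_command --targets '[0, 0, 0, 0, 0, 0, 0.3, 0, 0, 0, 0, 0, 0, 0.3, 0, 0, 0, 0, 0, 0, 0.3, 0, 0, 0, 0, 0, 2, 0.3, 0, 0, 0, 0, 0, 3.5, 0.3, 0, 0, 0, 0, 0, 3.5, 0.3, 0, 0, 0, 0, 0, 3.5, 1, 0, 0, 0, 0, 0, 3.5, 1, 0, 0, 0, 0, 0, 3.5, 1, 0, 0, 0, 0, 0, 3.5, 1, 0, 0, 0, 0, 0, 3.5, 1, 0, 0, 0, 0, 0, 3.5, 1]'

```text
time: 5.25
tool_pos: [0.4465, -0.3689, 0.0069]
ee_rot: [-3.142, -0.0, 0.082]
wrist_force: [0.4, -0.4, -0.1]
width: 0.0196
finger_force: 30.0
```

```bash
python3 -c "
from h import *
o=robot.get_obs();print(o['tool_pos'].round(4),o['ee_rot'].round(3),o['width'],o['wrist_force'].round(1))
move(tool()[:3,3]+[0,0,.23],4.7)
move([.46,.05,.25],1.8)"
```

```text
[ 0.4465 -0.3689  0.0069] [-3.142 -0.     0.082] 0.019613209664105114 [ 0.4 -0.4 -0.1]
move to [ 0.4465 -0.3689  0.2369] 4.7 row [-0.   -0.   -0.01] [   0.   -0. -230.]
move to [0.46 0.05 0.25] 1.8 row [-0.   -0.    2.89] [  47.7 -416.4 -243. ]
```

Emit:
arm_command --targets '[0, 0, 0, 0, 0, -15, 1, 0, 0, 0, 0, 0, -50, 1, 0, 0, 0, 0, 0, -90, 1, 0, 0, 0, 5, -20, -130, 1, 0, 0, 1, 10, -50, -170, 1, 0, 0, 1, 15, -90, -205, 1, 0, 0, 2, 20, -130, -230, 1, 0, 0, 2, 25, -170, -243, 1, 0, 0, 3, 30, -210, -243, 1, 0, 0, 3, 35, -250, -243, 1, 0, 0, 3, 40, -290, -243, 1, 0, 0, 3, 44, -330, -243, 1, 0, 0, 3, 48, -365, -243, 1, 0, 0, 3, 48, -395, -243, 1, 0, 0, 3, 48, -410, -243, 1, 0, 0, 3, 48, -416, -243, 1, 0, 0, 3, 48, -416, -243, 1, 0, 0, 3, 48, -416, -243, 1]'

```text
time: 7.05
tool_pos: [0.4603, 0.049, 0.2503]
ee_rot: [3.141, -0.0, 0.029]
wrist_force: [0.7, -0.3, -1.1]
width: 0.0198
finger_force: 30.0
```

```bash
python3 - <<'E'
from h import *
o=robot.get_obs();print(o['tool_pos'].round(4),o['ee_rot'].round(3),o['width'],o['wrist_force'].round(2),o['wrist_torque'].round(3))
T=tool();s=snap('wrist','w2.png');np.savez('w2.npz',Tw=T@s['T_tool_cam'],**s)
E
```

```text
[0.4603 0.049  0.2503] [ 3.141 -0.     0.029] 0.019787232672085216 [ 0.74 -0.26 -1.12] [-0.053  0.207  0.005]
```

View pics/w2.png

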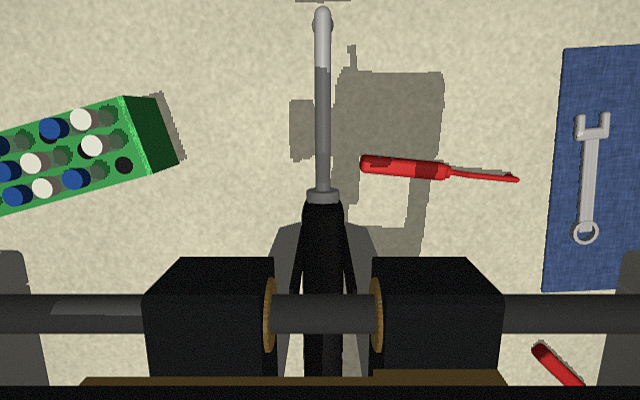

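The rod's end shows at (323,8), pointing along the tool's x. The tab is just off the top of the frame. I'll compute the tip offset and go to a hover short of the hole.

```bash
python3 - <<'E'
from h import *
s=dict(np.load('w2.npz'));T=s['Tw'];zt=.2503
a=ray(s,323,7,zt+.023,T);b=ray(s,322.5,180,zt+.023,T);print(a,b,'tip rel',a-[.4603,.049,zt],np.degrees(np.arctan2(*(a-b)[[1,0]])))
move([.651-.035-.1035,.0605,.205],1.8)
E
```

```text
[0.56644038 0.05253267 0.2733    ] [0.4962763  0.05073745 0.2733    ] tip rel [0.10614038 0.00353267 0.023     ] 1.4656540127384496
move to [0.5125 0.0605 0.205 ] 1.8 row [ 0.02 -0.01 -0.18] [ 52.5 -10.2  45.2]
```

Emit:
arm_command --targets '[0, 0, 0, 10, -3, 10, 1, 0, 0, 0, 25, -6, 20, 1, 0, 0, 0, 40, -10, 35, 1, 0, 0, 0, 50, -10, 45, 1, 0, 0, 0, 52, -10, 45, 1, 0, 0, 0, 52, -10, 45, 1, 0, 0, 0, 52, -10, 45, 1]'

```text
time: 7.8
tool_pos: [0.5121, 0.0609, 0.2057]
ee_rot: [3.142, -0.001, 0.029]
wrist_force: [0.5, 0.4, -0.6]
width: 0.0197
finger_force: 30.0
```

```bash
python3 - <<'E'
from h import *
o=robot.get_obs();print(o['tool_pos'].round(4),o['ee_rot'].round(3))
T=tool();s=snap('wrist');np.savez('w3.npz',Tw=T@s['T_tool_cam'],**s)
t=snap('top');np.savez('t3.npz',**t)
g=snap('scene');np.savez('s3.npz',**g)
a=cv2.resize(t['color'][100:175,250:340],(480,400),interpolation=2)
b=cv2.resize(s['color'][:120,240:400],(320,240),interpolation=2)
c=cv2.resize(g['color'][180:260,330:410],(320,320),interpolation=2)
im=np.zeros((560,800,3),np.uint8);im[:400,:480]=a;im[:240,480:]=b;im[240:560,480:]=c
cv2.imwrite('pics/m3.png',im[:,:,::-1])
E
```

```text
[0.5121 0.0609 0.2057] [ 3.142e+00 -1.000e-03  2.900e-02]
```

View pics/m3.png

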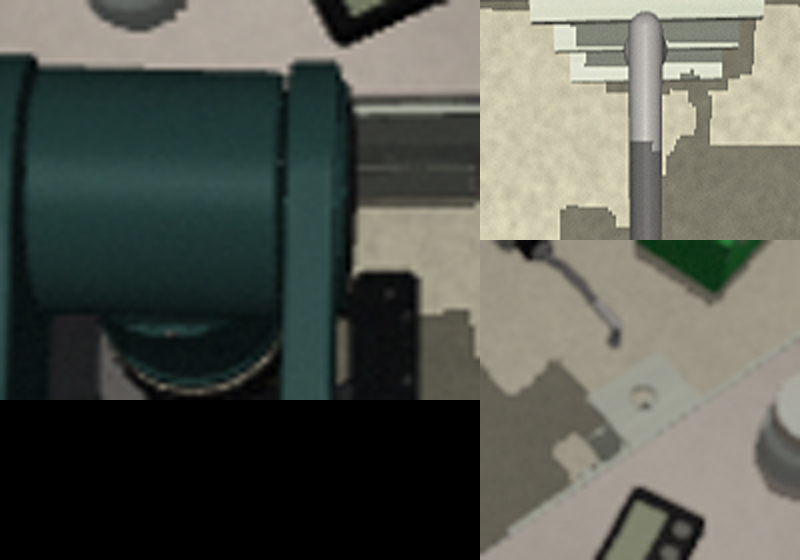

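The top camera is blocked by the arm. In the scene view the ball is at about (363.2,204.5) and the hole at (371.2,219.5). In the wrist view the tab's edges run from u=265 to 381.5 with its front edge at v=10, and the tip is at u=323.5.

```bash
python3 - <<'E'
from h import *
g=dict(np.load('s3.npz'));s=dict(np.load('w3.npz'));T=s['Tw']
# hole = dark blob inside the light tab
v=g['color'].mean(2)[208:230,360:383];print(v.astype(int))
h=ray(g,371.2,219.5,.184);b=ray(g,363.2,204.5,.2078);print('scene hole',h,'ball',b,'d',h-b)
z=.2057+.0231
t=ray(s,323.5,6,z,T);e1=ray(s,265,10,.184,T);e2=ray(s,381.5,10,.184,T)
print('wrist rod end',t,'tab edges',e1,e2,np.linalg.norm(e1-e2),'mid+22',(e1+e2)/2+[.022,.0007,0])
E
```

```text
[[148 147 145 148 148 148 146 144 143 143 144 144 146 149 151 150 148 145
  145 146 146 147 147]
 [146 145 145 148 148 146 145 142 141 142 144 148 152 152 154 152 150 147
  145 146 147 146 144]
 [147 146 146 148 148 145 143 142 142 146 149 153 153 154 154 153 151 150
  146 146 146 146 146]
 [151 148 148 149 149 146 144 145 148 150 153 154 154 153 152 151 151 151
  150 146 144 146 145]
 [148 151 149 150 150 148 148 150 153 153 155 153 154 151 152 152 151 153
  151 147 143 143 145]
 [147 150 150 148 148 150 151 153 154 153 153 151 151 150 152 152 152 153
  153 150 144 143 147]
 [145 146 148 147 151 152 154 153 153 153 152 151 150 152 152 151 153 153
  153 154 149 143 146]
 [145 147 148 151 152 154 154 153 152 151 152 151 152 151 152 154 154 153
  154 154 153 150 148]
 [146 150 153 152 154 154 152 151 142 130 130 129 136 149 153 154 155 154
  155 156 157 155 152]
 [151 153 153 153 153 151 153 146 125 119 127 125 122 133 149 154 154 155
  156 158 157 156 155]
 [152 153 153 152 152 152 152 143 134 141 147 146 139 133 146 154 155 157
  158 158 157 156 155]
 [153 153 152 152 152 152 150 146
[... 649 characters left out ...]
03 101 108 139 153 154 156 158 156 153 155 155 155 155 156 156 153 145
  145 154 157 155 157]
 [121 100  93 117 145 155 156 155 154 154 154 154 155 156 149 147 153 153
  155 157 156 156 156]
 [112  92  90  92 121 148 154 154 154 154 155 155 156 152 144 147 156 157
  156 156 157 157 156]
 [ 90  90  90  88  96 123 146 154 155 155 156 155 153 152 153 157 158 156
  156 157 158 156 156]]
scene hole [0.65284509 0.06433342 0.184     ] ball [0.61523359 0.06366604 0.2078    ] d [ 0.0376115   0.00066738 -0.0238    ]
wrist rod end [0.61858796 0.06430878 0.2288    ] tab edges [0.62754376 0.09451107 0.184     ] [0.62927437 0.03466575 0.184     ] 0.059870340644903 mid+22 [0.65040907 0.06528841 0.184     ]
```

Emit:
arm_command --targets '[0, 0, 0, 12, 0, 3, 1, 0, 0, 0, 28, 0, 8, 1, 0, 0, 0, 36, 0, 12, 1, 0, 0, 0, 36, 0, 12, 1, 0, 0, 0, 36, 0, 12, 1, 0, 0, 0, 36, 0, 12, 1]'

```text
time: 8.55
tool_pos: [0.5478, 0.0623, 0.1932]
ee_rot: [-3.142, -0.0, 0.03]
wrist_force: [-0.1, 0.0, -1.2]
width: 0.0199
finger_force: 30.0
```

```bash
python3 - <<'E'
from h import *
o=robot.get_obs();print(o['tool_pos'].round(4),o['ee_rot'].round(3),o['wrist_force'].round(2))
T=tool();s=snap('wrist');np.savez('w4.npz',Tw=T@s['T_tool_cam'],**s)
g=snap('scene');np.savez('s4.npz',**g)
im=np.zeros((400,800,3),np.uint8);im[:,:400]=cv2.resize(g['color'][200:240,350:390],(400,400),interpolation=2);im[:,400:]=cv2.resize(s['color'][:133,257:390],(400,400),interpolation=2)
cv2.imwrite('pics/m4.png',im[:,:,::-1])
E
```

```text
[0.5478 0.0623 0.1932] [-3.142 -0.     0.03 ] [-0.1   0.   -1.17]
```

View pics/m4.png

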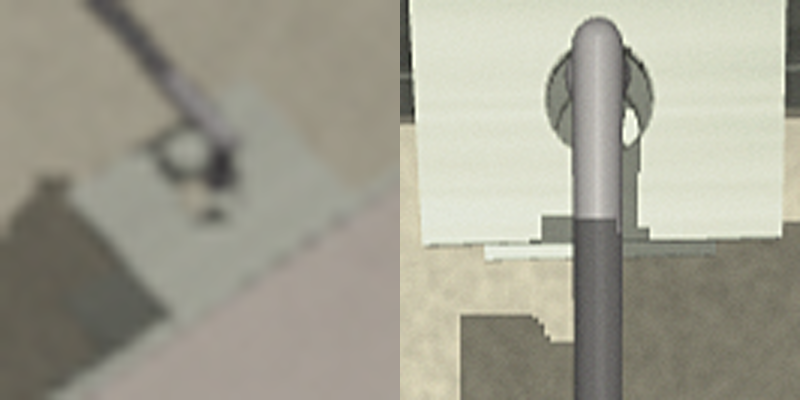

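The wrist crop shows the hole on both sides of the rod: hole centre at about (600,97), ball bulge at (598,72) and rod end at (597,17).

```bash
python3 - <<'E'
from h import *
s=dict(np.load('w4.npz'));T=s['Tw']
h=ray(s,323.7,32.3,.184,T);b=ray(s,322.7,24,.1953,T);e=ray(s,322.5,5.7,.2163,T)
print(h,b,e, (T0:=tool())[:3,:3].T@(h-b)*1000,T0[:3,:3].T@(h-e)*1000+[3.5,0,0])
for c in((546,97),(655,97),(600,45),(600,150)):print(ray(s,257+(c[0]-400)/3.0075,c[1]/3.0075,.184,T))
E
```

```text
[0.65092567 0.06543246 0.184     ] [0.65219092 0.06596623 0.1953    ] [0.65434509 0.06612462 0.2163    ] [-1.28734123  0.49673901 11.29919325] [ 0.04194422  0.59249416 32.29786853]
[0.65068702 0.07429017 0.184     ]
[0.65120623 0.05660822 0.184     ]
[0.65869738 0.06576199 0.184     ]
[0.64287766 0.06528961 0.184     ]
```

Emit:
arm_command --targets '[0, 0, 0, -0.5, 0.5, 0, 1, 0, 0, 0, -0.5, 0.5, 3, 1, 0, 0, 0, -0.5, 0.5, 6, 1, 0, 0, 0, -0.5, 0.5, 9, 1, 0, 0, 0, -0.5, 0.5, 12, 1, 0, 0, 0, -0.5, 0.5, 12, 1]'

```text
time: 9.25
tool_pos: [0.5471, 0.0617, 0.1801]
ee_rot: [-3.141, 0.001, 0.029]
wrist_force: [-0.7, -0.0, -1.6]
width: 0.0197
finger_force: 30.0
```

Emit:
arm_command --targets '[0, 0, 0, 0, 0, 3, 1, 0, 0, 0, 0, 0, 6, 1, 0, 0, 0, 0, 0, 9, 1, 0, 0, 0, 0, 0, 10, 1, 0, 0, 0, 0, 0, 10, 1, 0, 0, 0, 0, 0, 10, 1]'

```text
time: 9.85
tool_pos: [0.5475, 0.0618, 0.171]
ee_rot: [-3.142, -0.0, 0.029]
wrist_force: [-0.6, -0.2, -1.2]
width: 0.0198
finger_force: 30.0
```

Emit:
arm_command --targets '[0, 0, 0, -1, 0, 0, 1, 0, 0, 0, -2, 0, 0, 1, 0, 0, 0, -3, 0, 0, 1, 0, 0, 0, -4, 0, 0, 1, 0, 0, 0, -6, 0, 0, 1, 0, 0, 0, -8, 0, 0, 1, 0, 0, 0, -10, 0, 0, 1, 0, 0, 0, -12, 0, 0, 1, 0, 0, 0, -14, 0, 0, 1, 0, 0, 0, -15, 0, 0, 1]'

```text
time: 10.85
tool_pos: [0.5324, 0.0612, 0.1711]
ee_rot: [3.141, -0.0, 0.029]
wrist_force: [3.0, -0.2, -2.7]
width: 0.0196
finger_force: 30.0
```

```bash
python3 - <<'E'
from h import *
o=robot.get_obs();print(o['tool_pos'].round(4),o['ee_rot'].round(3),o['wrist_force'].round(2))
T=tool();s=snap('wrist');np.savez('w5.npz',Tw=T@s['T_tool_cam'],**s)
cv2.imwrite('pics/w5.png',cv2.resize(s['color'][:133,257:390],(400,400),interpolation=2)[:,:,::-1])
E
```

```text
[0.5324 0.0612 0.1711] [ 3.141 -0.     0.029] [ 2.96 -0.22 -2.65]
```

View pics/w5.png

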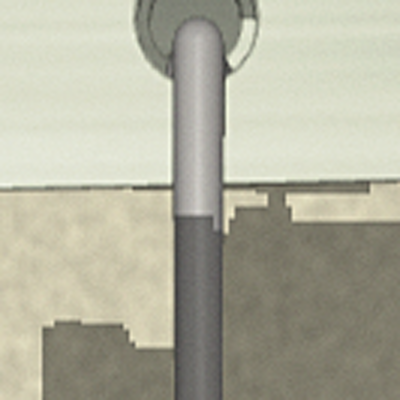

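The leg is seated against the hole's front rim at crop (198,50), and the tray is following at about 3 N.

Emit:
arm_command --targets '[0, 0, 0, -1, 0, 0, 1, 0, 0, 0, -3, 0, 0, 1, 0, 0, 0, -5, 0, 0, 1, 0, 0, 0, -8, 0, 0, 1, 0, 0, 0, -11, 0, 0, 1, 0, 0, 0, -14, 0, 0, 1, 0, 0, 0, -17, 0, 0, 1, 0, 0, 0, -20, 0, 0, 1, 0, 0, 0, -23, 0, 0, 1, 0, 0, 0, -26, 0, 0, 1, 0, 0, 0, -29, 0, 0, 1, 0, 0, 0, -32, 0, 0, 1, 0, 0, 0, -35, 0, 0, 1, 0, 0, 0, -38, 0, 0, 1, 0, 0, 0, -41, 0, 0, 1, 0, 0, 0, -44, 0, 0, 1, 0, 0, 0, -47, 0, 0, 1, 0, 0, 0, -49, 0, 0, 1, 0, 0, 0, -50, 0, 0, 1, 0, 0, 0, -51, 0, 0, 1]'

```text
time: 12.9
tool_pos: [0.4814, 0.06, 0.171]
ee_rot: [-3.141, -0.0, 0.03]
wrist_force: [2.2, -1.0, -0.9]
width: 0.02
finger_force: 30.0
```

```bash
python3 - <<'E'
from h import *
s=dict(np.load('w3.npz'));T=s['Tw'];v=s['color'].mean(2)
print(v[0:48:1,275].astype(int),v[0:48,288].astype(int))
for p in((275,10.5,.184),(275,26,.132),(288,40.5,.080)):print(ray(s,*p,T))
E
```

```text
[212 212 213 213 213 208 209 212 213 225 171  35 144 191 183 185 187 190
 189 187 193 188 187 183 182 185 189 189 190 194 196 194 191 196 195 190
 191 190 191 194 197 196 192 192 190 189 190 187] [215 215 212 212 208 209 211 209 220 207 131  67 109 129 128 124 127 126
 126 127 121 119 119 188 217 126 156 223 218 213 215 221 219 221 221 223
 221 218 220 227 175 152 202 196 191 190 189 185]
[0.62745659 0.08937519 0.184     ]
[0.63102802 0.09605238 0.132     ]
[0.63162236 0.09242373 0.08      ]
```

Emit:
arm_command --targets '[0, 0, 0, -1, 0, 0, 1, 0, 0, 0, -2, 0, 0, 1, 0, 0, 0, -4, 0, 0, 1, 0, 0, 0, -6, 0, 0, 1, 0, 0, 0, -7, 0, 0, 1, 0, 0, 0, -8, 0, 0, 1, 0, 0, 0, -9, 0, 0, 1]'

```text
time: 13.6
tool_pos: [0.4724, 0.0595, 0.171]
ee_rot: [-3.142, -0.0, 0.029]
wrist_force: [2.7, -0.8, -0.7]
width: 0.0196
finger_force: 30.0
```

Emit:
arm_command --targets '[0, 0, 0, -0.5, 0, 0, 1, 0, 0, 0, -1, 0, 0, 1, 0, 0, 0, -1.3, 0, 0, 1]'

```text
time: 13.9
tool_pos: [0.4712, 0.0595, 0.171]
ee_rot: [-3.142, -0.0, 0.029]
wrist_force: [2.4, 0.2, -1.0]
width: 0.0195
finger_force: 30.0
```

Emit:
arm_command --targets '[0, 0, 0, -0.7, 0, 0, 1, 0, 0, 0, -1.4, 0, 0, 1, 0, 0, 0, -1.4, 0, 0, 1]'

```text
time: 14.2
tool_pos: [0.4697, 0.0594, 0.171]
ee_rot: [-3.142, 0.0, 0.029]
wrist_force: [2.4, -1.2, -1.6]
width: 0.0193
finger_force: 30.0
```

Emit:
arm_command --targets '[0, 0, 0, -0.7, 0, 0, 1, 0, 0, 0, -1.4, 0, 0, 1, 0, 0, 0, -1.4, 0, 0, 1]'

```text
time: 14.5
tool_pos: [0.4683, 0.0594, 0.171]
ee_rot: [-3.142, 0.0, 0.029]
wrist_force: [2.0, -1.3, -0.8]
width: 0.0197
finger_force: 30.0
```

Emit:
arm_command --targets '[0, 0, 0, -0.7, 0, 0, 1, 0, 0, 0, -1.4, 0, 0, 1, 0, 0, 0, -1.4, 0, 0, 1]'

```text
time: 14.8
tool_pos: [0.4669, 0.0593, 0.171]
ee_rot: [3.142, 0.0, 0.029]
wrist_force: [1.7, -1.3, -1.0]
width: 0.0201
finger_force: 30.0
```

Emit:
arm_command --targets '[0, 0, 0, -0.7, 0, 0, 1, 0, 0, 0, -1.4, 0, 0, 1, 0, 0, 0, -1.4, 0, 0, 1]'

```text
time: 15.1
tool_pos: [0.4654, 0.0593, 0.171]
ee_rot: [-3.142, 0.0, 0.029]
wrist_force: [2.3, -1.0, -0.5]
width: 0.0199
finger_force: 30.0
```

Emit:
arm_command --targets '[0, 0, 0, -0.7, 0, 0, 1, 0, 0, 0, -1.4, 0, 0, 1, 0, 0, 0, -1.4, 0, 0, 1]'

```text
time: 15.4
tool_pos: [0.4641, 0.0592, 0.171]
ee_rot: [3.142, 0.0, 0.029]
wrist_force: [1.6, -1.7, 0.3]
width: 0.0199
finger_force: 30.0
```

Emit:
arm_command --targets '[0, 0, 0, -0.7, 0, 0, 1, 0, 0, 0, -1.4, 0, 0, 1, 0, 0, 0, -1.4, 0, 0, 1]'

```text
time: 15.7
tool_pos: [0.4627, 0.0592, 0.171]
ee_rot: [-3.142, 0.0, 0.029]
wrist_force: [1.2, -0.6, -1.6]
width: 0.0195
finger_force: 30.0
```

```bash
python3 - <<'E'
from h import *
o=robot.get_obs();print(o['tool_pos'].round(4),o['wrist_force'].round(2))
s=snap('wrist');a=dict(np.load('w5.npz'))['color'].mean(2)
b=s['color'].mean(2)
for u in(275,288,360):
  print([int(np.argmin(np.diff(x[40:75,u])))+40 for x in(a,b)])
print('rod end rows',[np.round(x[0:14,323]).astype(int).tolist() for x in (a,b)])
E
```

```text
[0.4627 0.0592 0.171 ] [ 1.23 -0.57 -1.62]
[61, 61]
[60, 61]
[59, 59]
rod end rows [[127, 126, 128, 127, 127, 118, 121, 141, 153, 163, 166, 177, 184, 189], [111, 107, 105, 109, 111, 107, 123, 140, 153, 161, 169, 176, 187, 195]]
```

Still engaged: the tab edge is at the same rows. I'll keep stepping.

Emit:
arm_command --targets '[0, 0, 0, -0.7, 0, 0, 1, 0, 0, 0, -1.4, 0, 0, 1, 0, 0, 0, -1.4, 0, 0, 1]'

```text
time: 16.05
tool_pos: [0.4614, 0.0592, 0.171]
ee_rot: [-3.142, -0.0, 0.029]
wrist_force: [2.8, -1.3, -1.6]
width: 0.0199
finger_force: 30.0
```

Emit:
arm_command --targets '[0, 0, 0, -0.7, 0, 0, 1, 0, 0, 0, -1.4, 0, 0, 1, 0, 0, 0, -1.4, 0, 0, 1]'

```text
time: 16.35
tool_pos: [0.4612, 0.0591, 0.171]
ee_rot: [-3.142, -0.003, 0.029]
wrist_force: [6.0, -1.4, -2.7]
width: 0.02
finger_force: 30.0
```

Contact with the stop. Finer steps now.

Emit:
arm_command --targets '[0, 0, 0, -0.4, 0, 0, 1, 0, 0, 0, -0.4, 0, 0, 1, 0, 0, 0, -0.4, 0, 0, 1]'

```text
time: 16.65
tool_pos: [0.4612, 0.0591, 0.1711]
ee_rot: [-3.141, -0.004, 0.029]
wrist_force: [7.7, -1.2, -2.5]
width: 0.0198
finger_force: 30.0
```

Emit:
arm_command --targets '[0, 0, 0, -0.4, 0, 0, 1, 0, 0, 0, -0.4, 0, 0, 1, 0, 0, 0, -0.4, 0, 0, 1]'

```text
time: 16.95
tool_pos: [0.4612, 0.0591, 0.1711]
ee_rot: [-3.141, -0.005, 0.029]
wrist_force: [8.4, -0.8, -4.9]
width: 0.0194
finger_force: 30.0
```

Emit:
arm_command --targets '[0, 0, 0, -0.5, 0, 0, 1, 0, 0, 0, -0.5, 0, 0, 1, 0, 0, 0, -0.5, 0, 0, 1]'

```text
time: 17.25
tool_pos: [0.4611, 0.0591, 0.1711]
ee_rot: [-3.141, -0.006, 0.029]
wrist_force: [11.1, -0.9, -4.3]
width: 0.0197
finger_force: 30.0
```

Emit:
arm_command --targets '[0, 0, 0, 0, 0, 0, 1, 0, 0, 0, 0, 0, 0, 1, 0, 0, 0, 0, 0, 0, 1]'

```text
time: 17.55
tool_pos: [0.4611, 0.0592, 0.1711]
ee_rot: [-3.141, -0.006, 0.029]
wrist_force: [9.4, -1.1, -3.2]
width: 0.0201
finger_force: 30.0
```

About 10 N against the stop. Now I ease off to centre the ball in the hole.

Emit:
arm_command --targets '[0, 0, 0, 1, 0, 0, 1, 0, 0, 0, 2, 0, 0, 1, 0, 0, 0, 3, 0, 0, 1, 0, 0, 0, 4, 0, 0, 1, 0, 0, 0, 5, 0, 0, 1, 0, 0, 0, 6, 0, 0, 1, 0, 0, 0, 7, 0, 0, 1, 0, 0, 0, 7.5, 0, 0, 1, 0, 0, 0, 7.5, 0, 0, 1]'

```text
time: 18.45
tool_pos: [0.4661, 0.0594, 0.1709]
ee_rot: [-3.141, 0.0, 0.03]
wrist_force: [0.9, 0.9, -0.7]
width: 0.0198
finger_force: 30.0
```

```bash
python3 - <<'E'
from h import *
o=robot.get_obs();print(o['tool_pos'].round(4),o['ee_rot'].round(3),o['wrist_force'].round(2))
T=tool();s=snap('wrist');np.savez('w6.npz',Tw=T@s['T_tool_cam'],**s)
g=snap('scene')
im=np.zeros((400,800,3),np.uint8);im[:,:400]=cv2.resize(s['color'][:133,257:390],(400,400),interpolation=2)
im[:,400:]=cv2.resize(g['color'][170:250,310:390],(400,400),interpolation=2)
cv2.imwrite('pics/w6.png',im[:,:,::-1])
E
```

```text
[0.4661 0.0594 0.1709] [-3.141  0.     0.03 ] [ 0.9   0.89 -0.68]
```

View pics/w6.png

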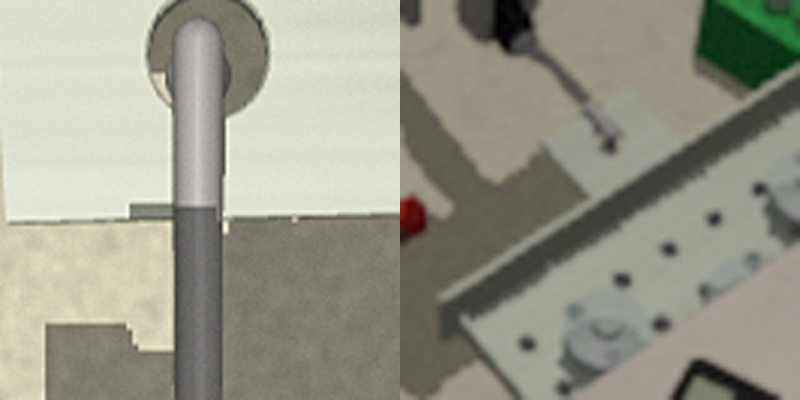

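The tray stands out with its bottles upright. In the wrist crop the hole centre is at (208,57) and the rod at u=198, with the rod end at v=17. I'll compute the last centring shift.

```bash
python3 - <<'E'
from h import *
s=dict(np.load('w6.npz'));T=s['Tw'];R=tool()[:3,:3]
f=lambda x,y,z:ray(s,257+x/3.0075,y/3.0075,z,T)
h=f(208,57,.184);e=f(198,17,.1709+.0231);print(h,e,R.T@(h-e)*1000+[3.5,0,0])
E
```

```text
[0.57015427 0.06161057 0.184     ] [0.57269405 0.06311503 0.194     ] [ 0.91773193  1.43010678 10.0000301 ]
```

Emit:
arm_command --targets '[0, 0, 0, 0.6, 1.3, 0, 1, 0, 0, 0, 0.6, 1.3, 0, 1, 0, 0, 0, 0.6, 1.3, -2, 1, 0, 0, 0, 0.6, 1.3, -4, 1, 0, 0, 0, 0.6, 1.3, -6, 1, 0, 0, 0, 0.6, 1.3, -8, 1]'

```text
time: 19.15
tool_pos: [0.4669, 0.0581, 0.1793]
ee_rot: [-3.142, -0.0, 0.029]
wrist_force: [-0.7, 0.1, -1.8]
width: 0.0201
finger_force: 30.0
```

Emit:
arm_command --targets '[0, 0, 0, 0, 0, -2, 1, 0, 0, 0, 0, 0, -4, 1, 0, 0, 0, 0, 0, -6, 1, 0, 0, 0, 0, 0, -9, 1, 0, 0, 0, 0, 0, -12, 1, 0, 0, 0, 0, 0, -20, 1, 0, 0, 0, 0, 0, -30, 1, 0, 0, 0, 0, 0, -45, 1, 0, 0, 0, 0, 0, -60, 1]'

```text
time: 20.05
tool_pos: [0.467, 0.0581, 0.2407]
ee_rot: [-3.142, -0.001, 0.029]
wrist_force: [-0.1, -0.1, -0.6]
width: 0.0203
finger_force: 30.0
```

```bash
python3 - <<'E'
from h import *
o=robot.get_obs();print(o['tool_pos'].round(4),o['ee_rot'].round(3),o['wrist_force'].round(2))
T=tool();s=snap('wrist');Tw=T@s['T_tool_cam'];P=pts(s,Tw)
m=(abs(P[...,2]-.184)<.008)&(P[...,0]>.5)&(s['color'].min(2)>150);q=P[m];print('tab front x',np.percentile(q[:,0],[1,50]) if m.any() else None,m.sum())
v=np.median(P[5:60,318:328,2],axis=1);print('rod z',v.round(4)[::8]-o['tool_pos'][2])
# candidate flat lay pose: same as pick-up
move([.4465,-.369,.24],4.7);move([.4465,-.369,.0075],4.7)
E
```

```text
[0.467  0.0581 0.2407] [-3.142e+00 -1.000e-03  2.900e-02] [-0.14 -0.13 -0.6 ]
tab front x [0.54931627 0.58587849] 8086
rod z [-0.05519157  0.02310843  0.02300843  0.02310843  0.02370843  0.02290843
  0.02310843]
move to [ 0.4465 -0.369   0.24  ] 4.7 row [ 0.01 -0.38 -3.01] [-34.5 426.2   3.7]
move to [ 0.4465 -0.369   0.0075] 4.7 row [ 0.01 -0.38 -3.01] [-36.  426.2 236.2]
```

Unhooked cleanly, and the rod is still level in the grip. Going back to the mat.

Emit:
arm_command --targets '[0, 0, 0, -10, 5, 0, 1, 0, 0, 0, -20, 25, 0, 1, 0, 0, -1, -30, 60, 0, 1, 0, 0, -1, -35, 100, 0, 1, 0, 0, -1, -35, 140, 0, 1, 0, 0, -1, -35, 180, 0, 1, 0, 0, -2, -35, 220, 0, 1, 0, 0, -2, -35, 260, 0, 1, 0, 0, -2, -35, 300, 0, 1, 0, 0, -3, -35, 340, 0, 1, 0, 0, -3, -35, 375, 0, 1, 0, 0, -3, -35, 400, 20, 1, 0, 0, -3, -35, 418, 50, 1, 0, 0, -3, -35, 426, 90, 1, 0, 0, -3, -35, 426, 130, 1, 0, 0, -3, -35, 426, 165, 1, 0, 0, -3, -35, 426, 195, 1, 0, 0, -3, -35, 426, 215, 1, 0, 0, -3, -35, 426, 224, 1, 0, 0, -3, -35, 426, 224, 1]'

```text
time: 22.1
tool_pos: [0.443, -0.3677, 0.0132]
ee_rot: [-3.138, 0.003, 0.082]
wrist_force: [0.2, -0.6, -1.4]
width: 0.0196
finger_force: 30.0
```

```bash
python3 -c "
from h import *
o=robot.get_obs();print(o['tool_pos'].round(4),o['wrist_force'].round(2))
move([.4465,-.369,.0072],4.7)"
```

```text
[ 0.443  -0.3677  0.0132] [ 0.22 -0.56 -1.37]
move to [ 0.4465 -0.369   0.0072] 4.7 row [-0.18  0.15 -0.02] [3.4 1.6 6. ]
```

Emit:
arm_command --targets '[0, 0, 0, 0, 0, 2, 1, 0, 0, 0, 0, 0, 4, 1, 0, 0, 0, 0, 0, 5.5, 1, 0, 0, 0, 0, 0, 5.5, 1, 0, 0, 0, 0, 0, 5.5, 1]'

```text
time: 22.6
tool_pos: [0.4446, -0.369, 0.0099]
ee_rot: [3.141, -0.001, 0.082]
wrist_force: [0.5, 0.1, -0.8]
width: 0.0199
finger_force: 30.0
```

Emit:
arm_command --targets '[0, 0, 0, 0, 0, 1.5, 1, 0, 0, 0, 0, 0, 2.8, 1, 0, 0, 0, 0, 0, 2.8, 1, 0, 0, 0, 0, 0, 2.8, 1]'

```text
time: 23.0
tool_pos: [0.4446, -0.3689, 0.007]
ee_rot: [3.141, -0.0, 0.082]
wrist_force: [-0.7, 0.2, 0.7]
width: 0.0199
finger_force: 30.0
```

Touching the mat. I'll release with a partial opening (the wrench is about 65 mm away), then retreat upward.

Emit:
arm_command --targets '[0, 0, 0, 0, 0, 0, 0.3, 0, 0, 0, 0, 0, 0, 0.3, 0, 0, 0, 0, 0, 0, 0.3, 0, 0, 0, 0, 0, 0, 0.3, 0, 0, 0, 0, 0, -5, 0.3, 0, 0, 0, 0, 0, -15, 0.3, 0, 0, 0, 0, 0, -40, 0.3, 0, 0, 0, 0, 0, -80, 0.3, 0, 0, 0, 0, 0, -130, 0.3, 0, 0, 0, 0, 0, -180, 0.3, 0, 0, 0, 0, 0, -230, 0.3, 0, 0, 0, 0, 0, -240, 0.3, 0, 0, 0, 0, 0, -240, 0.3]'

```text
time: 24.3
tool_pos: [0.4454, -0.3697, 0.2509]
ee_rot: [3.136, -0.005, 0.082]
wrist_force: [0.6, -0.2, 0.9]
width: 0.033
finger_force: 0.0
```

```bash
python3 - <<'E'
from h import *
o=robot.get_obs();print(o['tool_pos'].round(4),o['width'],o['wrist_force'].round(2))
T=tool();s=snap('wrist');P=pts(s,T@s['T_tool_cam']);g=snap('scene')
im=np.zeros((500,800,3),np.uint8);im[:200,:320]=cv2.resize(s['color'],(320,200));im[200:500,:480]=cv2.resize(g['color'],(480,300));im[:200,320:520]=s['color'][30:230,220:420];im[:280,520:]=cv2.resize(g['color'][160:300,280:420],(280,280))
cv2.imwrite('pics/end.png',im[:,:,::-1])
E
```

```text
[ 0.4454 -0.3697  0.2509] 0.033033408532149804 [ 0.61 -0.22  0.88]
```

View pics/end.png

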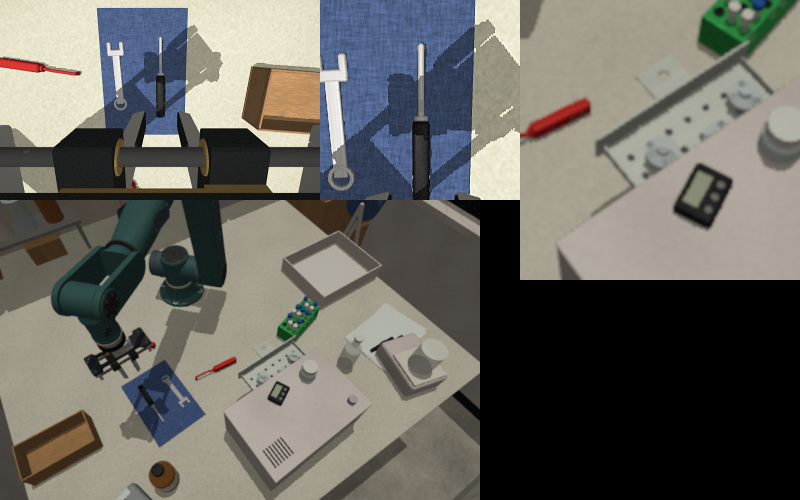

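The puller lies flat on the mat with its handle at (421,155) and tip at (421,45) in the crop. The wrench is undisturbed at (335,120). The tray stands out with its bottles upright at (660,155) and (740,95), and the jar and timer are in place.

```bash
python3 -c "
from bench import robot
print(robot.close_job())"
```

```text
the job is handed in; nothing more can be done
None
```

I drew the top tray out to its stop with about 10 N (highest reading 11 N), unhooked the puller and laid it flat on the blue mat; the tray is still out with its bottles standing, and the job is handed in at about 24 s.

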